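Shut the tier's keeper bar, then key the tier lock and hold it open

TASK

I am about to lift the loaded stacking tier off the cart: swing its keeper bar shut until it clicks into the catch, then take the key from the beech block, work it past the sticky pins until it is fully home in the lock beside the tier, and turn it a quarter turn clockwise (seen from above) to its stop. The lock springs back, so do not let go: finish with the key still gripped and held turned, so that I can lift the tier. Leave everything else where it stands.

Things in the scene. Friction and masses are not known exactly. Their poses are not given: they have to be found in the camera images.
- tier: Stacking steel tray tier fixed to the cart's deck by its lock, 242 x 252 mm over its four 22 mm square corner posts (100 mm tall). Origin on the deck under its centre; x points from its open front (the keeper bar's side) to its back, y to its left end, z up. Tray floor 20 mm above the deck. The lock case stands beside its right front post.
- keeper (a joint): Angle of the keeper bar, rad: 0 = shut across the tier's front, grows as it swings outwards (to -x of the tier). It swings easily and stays where it is left; over the last 0.06 rad a spring ball under its end resists (about 10 N at the knob) and, once passed at about 0.03 rad, snaps it to 0, its hard stop. In the catch it reads below 0.02.
- keeper_hinge (a point): Point on the keeper bar's vertical hinge axis at the tier's left front post, at the bar's mid height, 72 mm above the deck, 129 mm before and 115 mm to the left of the tier's origin; axes as the tier's.
- keeper_knob (a point): Top centre of the round upright knob on the keeper bar: 16 mm diameter, foot on the bar's upper edge 80 mm and top 123 mm above the deck, 185 mm from the hinge axis. The bar is 6 mm thick, 16 mm high, 245 mm long; shut, it runs from the hinge along -y of the tier. Axes turn with the bar: y from knob to hinge, x square to the bar, towards the tier when shut.
- lock_face (a point): Middle of the keyway's mouth in the top of the lock case (steel, 52 x 52 mm, face 62 mm above the deck), 80 mm before and 175 mm right of the tier's origin; axes as the tier's. The key goes straight down. Mouth 7.5 mm (tier x) by 16 mm (tier y). Two sticky spring pins 16 and 26 mm deep resist with some 5 to 15 N as the key's tip passes; small turns to and fro ease it.
- lock_plug (a joint): Turn of the lock's cylinder, rad: 0 = locked, grows clockwise seen from above to a hard stop at 1.57. Spring-returned: about 0.03 N m at 0, 0.14 N m at the stop; falls back to 0 when let go. Turns only with the key home (within about 2 mm). The key has some 6 degrees of play in it, so the key must turn that much farther. It draws the bolt out of the tier.
- key: Key standing blade down in a slot of the beech block. Origin in the middle of the shoulder (underside of the bow's foot), z up along the key, y across its width, x across its thickness. Dark moulded bow: 10 mm thick (x); foot 22 mm wide and 10 mm high, above it 34 mm wide (y), up to 46 mm over the shoulder. Both ways round fit the lock; home = shoulder on the lock's face. 24 to 39 g.
- key_bow (a point): Middle of the key's bow, 28 mm above its shoulder: a good place to grip across the 10 mm thickness; axes as the key's.
- key_tip (a point): Tip of the key's steel blade, 40 mm below the shoulder; axes as the key's. Under the shoulder comes a round neck of 5.4 mm diameter, 8 mm long, then the blade, 14 mm wide (y) and 4.8 mm thick (x), its last 8 mm tapering to 6 x 2 mm.
- block: Fixed beech tool block, 50 (x) x 130 (y) x 45 mm high, origin under its centre. The key's slot (7.5 x 16.5 mm, 43 mm deep) is 36 mm towards -y, its shoulder rests on the block's top; the dibber's hole is 40 mm towards +y.
- dibber: Turned wooden dibber standing in the block, 26 mm across its head, its top 98 mm above the deck; leave it.
- orchid_pot: White ceramic pot with an orchid, 110 mm diameter, pot 115 mm, plant 290 mm high, in the tier; origin under its centre; leave it.
- feed_bottle: Amber bottle 52 mm diameter, 130 mm high, in the tier; leave it.
- dome: Translucent humidity dome, 200 x 160 x 99 mm, on the deck left of the tier; leave it.
- mister: Red trigger mister, 72 mm diameter, 194 mm high, right of the tier towards the back; leave it.
- fork: Stainless fork, 190 mm long, lying along x before the lock; leave it.
- scoop: Pale beech measuring scoop, about 135 mm long, 34 mm high, on the deck at the left front; leave it.

How it is judged (in metres and radians):
On the way, in this order (a step that is already met when the one before it is completed fails the run):
1. the keeper bar has clicked shut into its catch, before the key goes into the lock (value of joint keeper below 0.02 rad and horizontal distance between key and lock_face above 0.02 m), for 0.2 s.
2. the key is fully home in the lock, upright, its shoulder on the face (z of key in the frame of lock_face below 0.003 m and horizontal distance between key and lock_face below 0.004 m and angle between key's own z axis and vertical below 0.15 rad and value of joint lock_plug below 1.31 rad).
3. the key, still home, is turned a quarter clockwise (z of key in the frame of lock_face below 0.003 m and horizontal distance between key and lock_face below 0.004 m and angle between key's own z axis and vertical below 0.15 rad and value of joint lock_plug above 1.31 rad), for 0.2 s.
At the end, for the whole second after the job is handed in: Gripper still holds the key (over 3 N), its shoulder within 3 mm of the lock's face and 4 mm of its centre, upright; cylinder held turned by at least 1.31 rad (75 degrees); keeper bar in its catch (below 0.02 rad); every other thing within 30 mm of where it stood (all of step 3 and value of joint keeper below 0.02 rad and contact force between the fingers and key above 3 N and velocity of joint lock_plug below 0.2 rad/s and distance of each of orchid_pot, feed_bottle, dibber, dome, mister, fork, scoop from where it was at the start of the episode below 0.03 m); the arm keeps its last pose, push and grip.
It fails at once if one of the things standing or lying about is moved by more than 30 mm (distance of any of orchid_pot, feed_bottle, dibber, dome, mister, fork, scoop from where it was at the start of the episode above 0.03 m).
It fails at once if the orchid pot, the bottle or the mister is tipped (angle between any of orchid_pot, feed_bottle, mister's own z axis and vertical above 0.35 rad).
It also fails if it takes over 64 s, if anything falls off the work surface, if the arm or the gripper's body presses on something with over 40 N, if the wrist force passes 120 N, or if a joint passes its speed limit or range.

ROBOT

A 6-joint arm with a two-finger parallel gripper is mounted at the origin on the work surface. World frame = base frame: x ahead of the robot, y to its left, z up, the work surface at z = 0. Lengths are in mm, angles in degrees, forces in N, time in s.
With the tool pointing down it reaches from about 300 to 850 mm from the base axis. Payload 4.2 kg.
Tool frame: the origin (TCP) lies midway between the tips of the shut fingers; the grasp point (between the pads) lies 19 mm behind it; z points along the fingers, x is the direction in which the jaws open and shut, and the axes are right-handed (so a half turn about z gives the same grasp; the last joint's range is limited). The gripper opens to 91 mm and grips with 3 to 60 N. Pads are 32 mm wide; open, the fingers measure 118 mm over their backs; the gripper's body (76 mm by 178 mm) begins 60 mm behind the grasp point.
Start: joints at [76.031, 18.312, 89.639, -0, 72.044, -1.146], TCP at [127.614, 560.676, 213.976] pointing down, gripper open.
Joint ranges: [-177.97, 177.97], [-48.28, 115.42], [12.27, 149.76], [-77.06, 257.06], [2.81, 150.46], [-146.56, 146.56]. Speed limits (degrees/s): [147.25, 147.25, 180, 180, 180, 180].

INTERFACE

Orientations are given as [roll, pitch, yaw] about the fixed x, y, z axes, in that order (R = Rz(yaw) Ry(pitch) Rx(roll)).
In Python, from workcell import monitor, vision, job, models gives the robot as it stands.
- The arm moves only by the shell command python3 -m creep 'ROWS' [FORCE]. ROWS is text: rows parted by semicolons, each of 7 numbers parted by spaces: the shift along the world's x, y, z in cm, then the turn, a rotation vector about the world's x, y, z in rad, then the gripper's target within -1 to 1 (shut at 1, half-way at 0, fully open at -1). In form: tx ty tz ax ay az hand; .... A call has 1 to 12 rows; each row shifts and turns the pose as measured when the row begins; what a row does not reach is not made up. A row lasts 1/12 s, in which the tool goes at most 41.7 mm and 7.16 degrees, less where a joint would pass 70% of its speed; a pose out of reach is approached as far as the arm can. A call is refused whole if a number of a shift passes 4.17 or a number of a turn 0.125, either way. A call with a gripper value outside its range is refused whole. The fingers move at their own pace and stop on an object; FORCE is the grip in N (left out, the last holds). Time passes only in rows, so rows that do not move let the fingers close. It gives the time, the measured TCP pose, the force and the opening at its end, in the units of the state.
- monitor.state(): the state, without advancing time (a new reading comes with each control period).
- vision.grab_frame(name): name is "scene" or "top" or "wrist"; returns a dict with "img" (480x640x3 uint8, red, green, blue), "mtx" (3x3 intrinsics, pixels), "view" (4x4, takes a point from world to camera coordinates). Camera axes: x right, y down, z forward; pixel columns grow to the right and rows downward; lengths in mm; the calibration is good to about 2 mm. The wrist camera is an equidistant fisheye: a pixel r from the principal point sees the ray r / f radians off the axis. A picture is of the moment at which its call begins. There is no depth.
- job.job_done(): hands the job in, once; it reports no verdict.
Trained networks look in the newest picture that a camera, given by its name, has taken for a name from the list of things; names that differ only in an ending like _2 or _b are one class to them, and where a whole thing is asked for, a point or a joint stands for the part that bears it (a point fixed in the world has none). Each returns a list of dicts, best first, with "confidence" (0 to 1); they miss things now and then, are a little off and sometimes report something else, mostly with a low value. They report only what shows in the picture. A call takes as long as a camera call.
- models.search_frame(camera, query): "rect" ([left, top, right, bottom] in pixels, round what is visible of it).
- models.mark_of(camera, query): "at" ([column, row] in pixels: a listed point, or the origin of a listed thing).
The state is a dict: "time_s": time; "qpos": joint angles; "qvel": joint speeds; "effort": joint torques, N m; "ee_pos": TCP position; "ee_rot": TCP orientation; "force": force on the tool from outside, world axes, zero at the start; "torque": the same for the moment, N m; "gripper_width": finger opening in mm.
Only numpy, scipy, OpenCV 4.12 (cv2) and the standard library are available. Lean on these libraries where they do the work, as an engineer would, in place of code of your own. Each camera call takes 0.05 s, during which the arm holds its last target.

## Working session

There is one attempt and no reset: what is moved stays moved. The work goes in short steps, Python scripts to look and compute and a shell command to move; the robot and the scene stay as the last step left them, time stands still between calls to the robot, and variables do not carry over. Pictures are saved under pics/ and viewed, and the job is handed in when it is done.

```bash
ls; mkdir -p pics; python3 - <<'E'
from workcell import monitor, vision, job, models
import cv2
print(monitor.state())
for c in ["scene","top","wrist"]:
    f=vision.grab_frame(c); cv2.imwrite(f"pics/a_{c}.png",f["img"][:,:,::-1]); print(c,f["mtx"].tolist(),f["view"].round(3).tolist())
    for q in ["keeper_knob","keeper_hinge","lock_face","key","key_bow","key_tip","block","tier","dibber","fork"]:
        r=models.mark_of(c,q); print(q,[( [round(v) for v in x["at"]],round(x["confidence"],2)) for x in r[:2]])
E
```

```text
pics
{'time_s': 0.0, 'qpos': array([ 7.60321165e+01,  1.83526942e+01,  8.97063760e+01, -2.45832160e-03,
        7.20415181e+01, -1.14715211e+00]), 'qvel': array([-0.09112188, -0.02745869, -0.07429041, -0.04443378,  0.08656887,
       -0.05019994]), 'effort': array([ 1.64408684e-03, -4.12472606e+01, -2.31973672e+01,  7.30876601e-02,
        4.57056588e-02, -1.47915025e-04]), 'ee_pos': array([127.49931817, 560.18208407, 213.1099068 ]), 'ee_rot': array([1.79999677e+02, 1.00614948e-01, 7.71800284e+01]), 'force': array([-1.01766166,  0.4500041 , -0.43077224]), 'torque': array([-0.02345096,  0.00408059,  0.00030355]), 'gripper_width': 91.43770272866932}
scene [[504.9163709087199, 0.0, 319.7372208734951], [0.0, 504.9163709087199, 238.980318129108], [0.0, 0.0, 1.0]] [[0.865, 0.502, -0.008, -526.181], [0.429, -0.747, -0.508, -178.721], [-0.261, 0.436, -0.861, 1357.965], [0.0, 0.0, 0.0, 1.0]]
keeper_knob [([286, 214], 0.98)]
keeper_hinge [([357, 202], 0.94), ([396, 312], 0.5)]
lock_face [([315, 306], 0.68), ([320, 163], 0.34)]
key [([191, 392], 0.79)]
key_bow [([184, 385], 0.57), ([316, 306], 
[... 395 characters left out ...]
0]]
keeper_knob [([374, 216], 0.49), ([150, 230], 0.2)]
keeper_hinge [([264, 235], 0.68), ([336, 169], 0.55)]
lock_face [([375, 217], 0.74)]
key [([478, 270], 0.61), ([289, 181], 0.34)]
key_bow [([481, 275], 0.61)]
key_tip []
block [([459, 272], 0.72)]
tier [([301, 195], 0.79), ([355, 322], 0.54)]
dibber [([443, 271], 0.54)]
fork [([353, 322], 0.65)]
wrist [[371.64829954431775, 0.0, 318.37862976944035], [0.0, 371.64829954431775, 233.50590701426597], [0.0, 0.0, 1.0]] [[0.221, 0.975, 0.001, -575.986], [0.948, -0.215, 0.235, -27.34], [0.229, -0.051, -0.972, 387.996], [0.0, 0.0, 0.0, 1.0]]
keeper_knob []
keeper_hinge []
lock_face []
key []
key_bow []
key_tip []
block []
tier []
dibber []
fork []
```

View pics/a_scene.png

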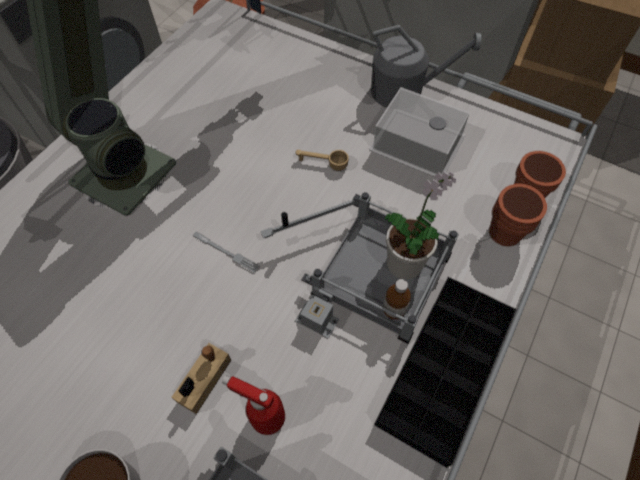

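View pics/a_top.png

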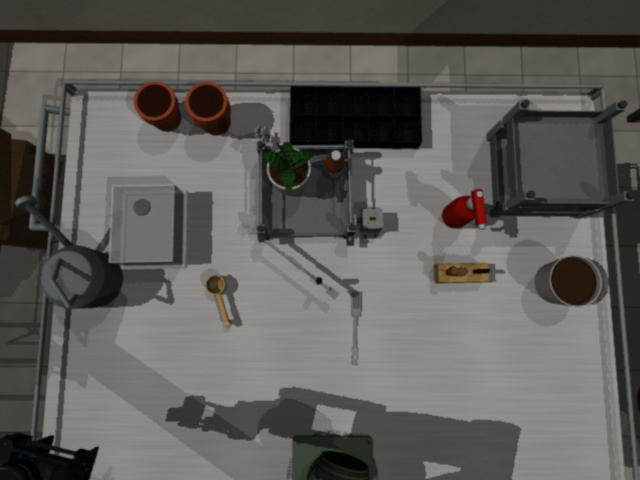

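View pics/a_wrist.png

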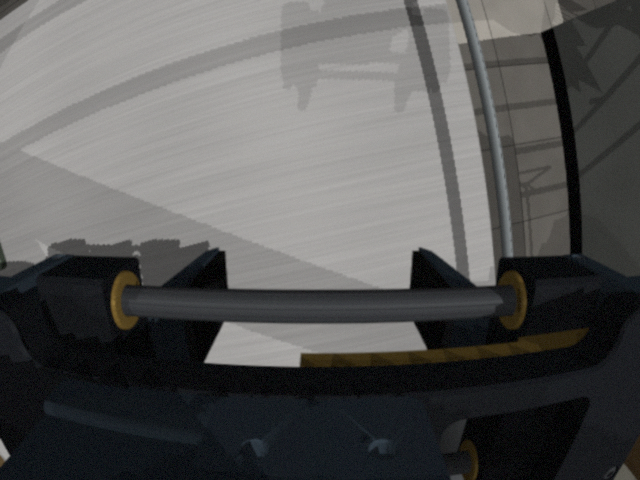

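The top view shows the knob at about (319,281), the hinge at (264,240), the lock mouth at (373,216) and the key bow at (481,271). The scene view shows the knob at (285,214), the lock at (317,308) and the key at (187,384). I'll zoom in on both and triangulate.

```bash
cat > h.py <<'E'
import numpy as np, cv2
from scipy.optimize import least_squares
def proj(f,P,fish=False):
    P=np.atleast_2d(P); c=P@f["view"][:3,:3].T+f["view"][:3,3]; K=f["mtx"]
    if fish:
        th=np.arctan2(np.hypot(c[:,0],c[:,1]),c[:,2]); n=np.hypot(c[:,0],c[:,1])+1e-9
        return np.c_[K[0,2]+K[0,0]*th*c[:,0]/n,K[1,2]+K[1,1]*th*c[:,1]/n]
    return np.c_[K[0,0]*c[:,0]/c[:,2]+K[0,2],K[1,1]*c[:,1]/c[:,2]+K[1,2]]
def tri(obs,x0=(500,0,60)):
    r=least_squares(lambda X:np.concatenate([(proj(f,X,fi)[0]-p) for f,p,fi in obs]),x0)
    return r.x,np.abs(r.fun).max()
def onz(f,p,z,fish=False):
    r=least_squares(lambda X:proj(f,[X[0],X[1],z],fish)[0]-p,(500,0)); return r.x
E
python3 - <<'E'
import cv2
s=cv2.imread("pics/a_scene.png");t=cv2.imread("pics/a_top.png")
def z(i,x,y,w,h,k): return cv2.resize(i[y:y+h,x:x+w],None,fx=k,fy=k,interpolation=cv2.INTER_CUBIC)
cv2.imwrite("pics/z1.png",z(s,160,180,220,240-10,3)[:600]) 
cv2.imwrite("pics/z2.png",z(t,245,130,260,170,3))
E
```

```text
(no output)
```

View pics/z1.png

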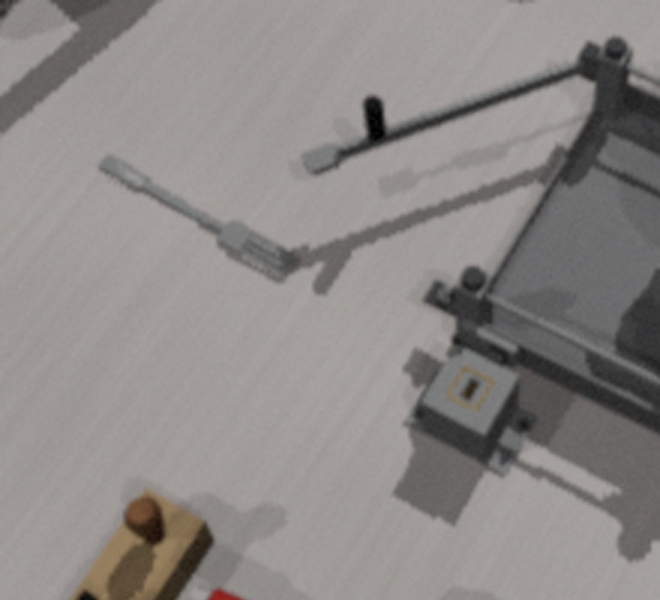

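View pics/z2.png

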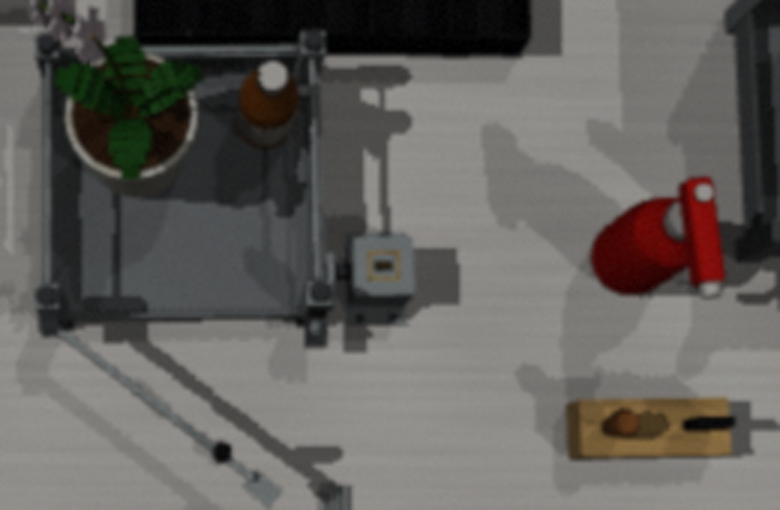

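```bash
python3 - <<'E'
from h import *
from workcell import vision
S=vision.grab_frame("scene");T=vision.grab_frame("top")
for n,a,b in [("knobtop",(284.7,213.3),(319,280)),("lock",(316.7,309.3),(372.7,218.3)),("bow",(187,382),(481.3,271))]:
    print(n,*tri([(S,np.array(a),0),(T,np.array(b),0)]))
print("lock z62",onz(T,(372.7,218.3),62),onz(S,(316.7,309.3),62))
print("knob z123",onz(T,(319,280),123),onz(S,(284.7,213.3),123))
for n,p in [("BL",(48,45)),("BR",(313,40)),("FL",(48,295)),("FR",(319,290))]:
    print(n,onz(T,(245+p[0]/3,130+p[1]/3),100))
print("bow",onz(T,(481.3,271),91), onz(S,(187,384),91))
k=S["img"][340:420,165:295];cv2.imwrite("pics/z3.png",cv2.resize(k[:,:,::-1],None,fx=6,fy=6,interpolation=cv2.INTER_CUBIC))
E
```

```text
knobtop [495.27752374  37.99742084 123.78100071] 0.3158526801448147
lock [ 661.41781212 -103.61267439   60.11149731] 0.0005959018943144656
bow [ 524.04511811 -371.1636073    86.88987131] 0.5270747725542435
lock z62 [ 661.03417044 -103.35036328] [ 661.83554681 -104.28029906]
knob z123 [494.69564633  37.42860837] [495.48770094  38.90195976]
BL [844.18117981 188.97867547]
BR [850.65655004 -39.71916286]
FL [625.2353032  183.94430188]
FR [631.33545138 -43.90063661]
bow [ 522.47639824 -370.78497066] [ 528.75020038 -374.01093176]
```

View pics/z3.png

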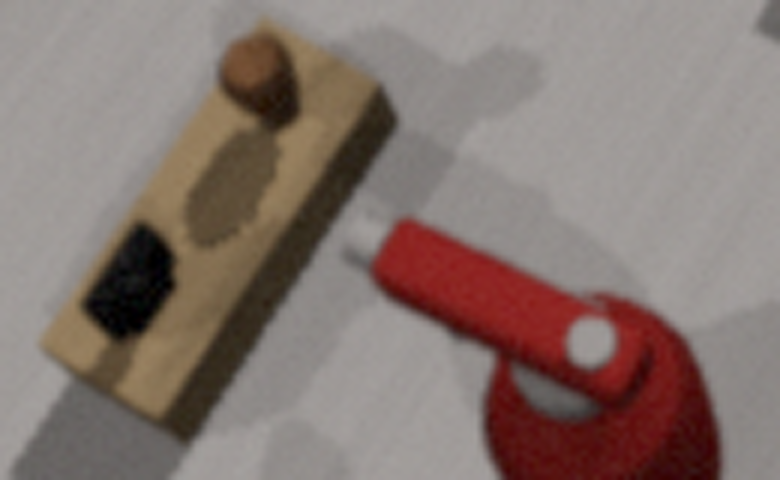

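```bash
python3 -m creep '2.2 -3.4 0 0 0 -0.11 1;2.2 -3.4 0 0 0 -0.11 1;2.2 -3.4 0 0 0 -0.11 1;2.2 -3.4 0 0 0 -0.11 1;2.2 -3.4 0 0 0 -0.11 1;2.2 -3.4 0 0 0 -0.11 1;2.2 -3.4 0 0 0 -0.11 1;2.2 -3.4 0 0 0 -0.11 1;2.2 -3.4 0 0 0 -0.11 1;2.2 -3.4 0 0 0 -0.11 1;2.2 -3.4 0 0 0 -0.11 1;2.2 -3.4 0 0 0 -0.11 1' 30
python3 - <<'E'
from h import *
from workcell import vision,monitor
T=vision.grab_frame("top");S=vision.grab_frame("scene");W=vision.grab_frame("wrist")
print(monitor.state()["time_s"])
print("mister tip",onz(T,(481,228),185),onz(S,(223,380),185), tri([(T,np.array((481,226)),0),(S,np.array((225,380)),0)]))
cv2.imwrite("pics/b_w.png",W["img"][:,:,::-1]);cv2.imwrite("pics/b_s.png",S["img"][:,:,::-1])
E
```

```text
time_s: 2.75
ee_pos: [392.8, 144.7, 214.6]
ee_rot: [-179.8, -0.6, -1.2]
force: [1.4, 0.1, -0.4]
gripper_width: 14.1
2.9
mister tip [ 614.92881648 -339.06714549] [ 613.56397729 -345.09994224] (array([ 617.59377773, -342.01097238,  183.475508  ]), np.float64(1.0401146235864758))
```

View pics/b_w.png

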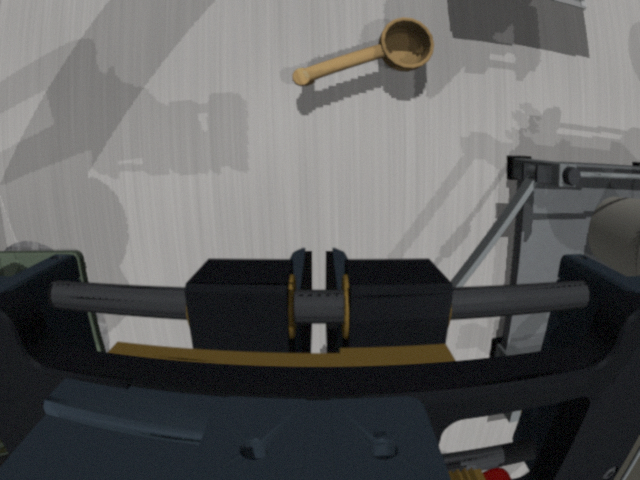

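View pics/b_s.png

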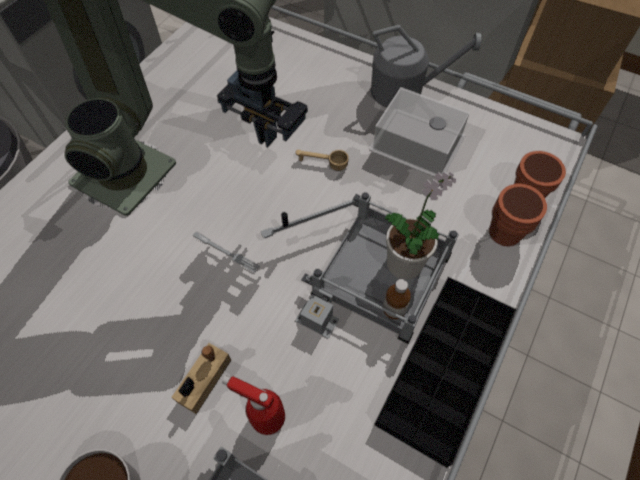

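```bash
python3 -m creep '1.3 -2.7 -1.5 0 0 0 1;1.3 -2.7 -1.5 0 0 0 1;1.3 -2.7 -2 0 0 0 1;1.3 -2.7 -2 0 0 0 1;0.8 -0.5 -3 0 0 0.02 1;0 0 -2 0 0 0.01 1;0 0 0 0 0 0 1'
python3 - <<'E'
from h import *
from workcell import vision,monitor
S=vision.grab_frame("scene")
cv2.imwrite("pics/c_s.png",cv2.resize(S["img"][130:330,200:440,::-1],None,fx=3,fy=3))
E
```

```text
time_s: 3.48
ee_pos: [455.8, 35.9, 92.9]
ee_rot: [-179.4, -1.1, 1.6]
force: [-2.0, 0.1, 0.2]
gripper_width: 0.5
```

View pics/c_s.png

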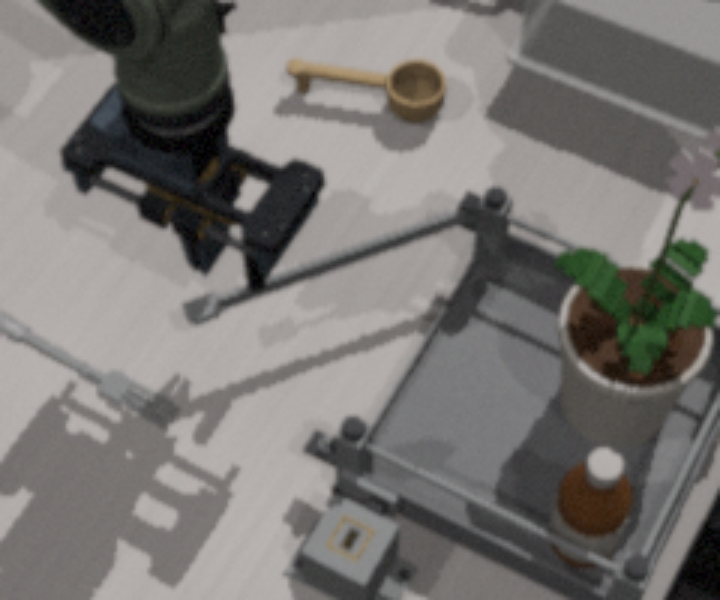

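```bash
python3 -m creep '1 0 0 0 0.01 -0.01 1;1.2 -0.2 0 0 0.01 -0.01 1;1.5 -1 0 0 0 0 1;1.5 -1 0 0 0 0 1;1.5 -0.7 0 0 0 0 1;1.5 -0.5 0 0 0 0 1;1.5 -0.4 0 0 0 0 1;1.2 -0.3 0 0 0 0 1;0.6 0 0 0 0 0 1;0 0 0 0 0 0 1'
python3 - <<'E'
from h import *
from workcell import vision,monitor
S=vision.grab_frame("scene")
cv2.imwrite("pics/d_s.png",cv2.resize(S["img"][130:330,200:440,::-1],None,fx=3,fy=3))
E
```

```text
time_s: 4.37
ee_pos: [575.8, 8.9, 109.1]
ee_rot: [-179.2, -0.5, 1.8]
force: [-0.2, 1.2, 0.3]
gripper_width: 0.1
```

View pics/d_s.png

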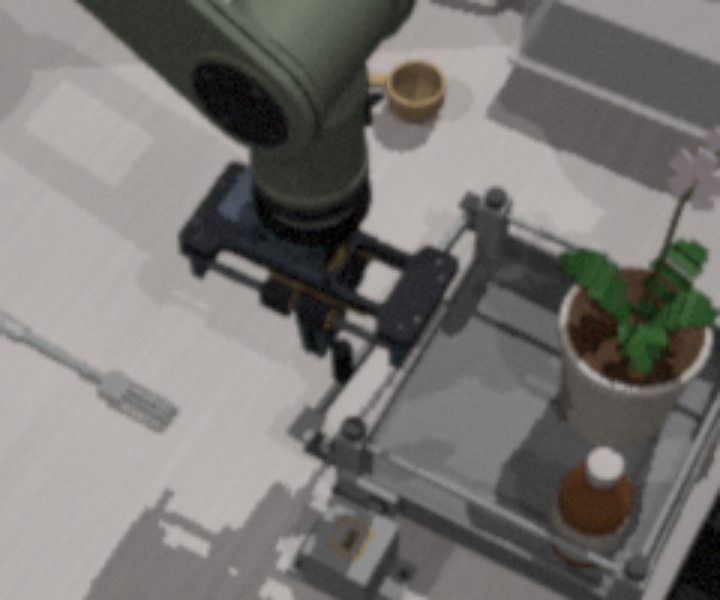

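```bash
python3 -m creep '0 -0.6 -1.2 0 0 0 1;0.6 -0.3 -0.3 0 0 0 1;0.6 0 -0.1 0 0 0 1;0.6 0 -0.1 0 0 0 1;0.6 0 -0.1 0 0 0 1'

```

```text
time_s: 4.83
ee_pos: [592.1, 3.0, 94.2]
ee_rot: [-179.2, 0.2, 2.1]
force: [-11.5, -1.1, 5.9]
gripper_width: 0.2
```

```bash
python3 -m creep '0.4 0 -0.1 0 0 0 1;0.5 0 -0.1 0 0 0 1;0.6 0 -0.1 0 0 0 1;0.7 0 -0.1 0 0 0 1'
python3 - <<'E'
from h import *
from workcell import vision,monitor
S=vision.grab_frame("scene")
cv2.imwrite("pics/e_s.png",cv2.resize(S["img"][180:310,260:400,::-1],None,fx=4,fy=4))
E
```

```text
time_s: 5.17
ee_pos: [590.9, 2.9, 94.0]
ee_rot: [-179.2, 3.3, 2.2]
force: [-20.3, -1.6, 16.9]
gripper_width: 0.4
```

View pics/e_s.png

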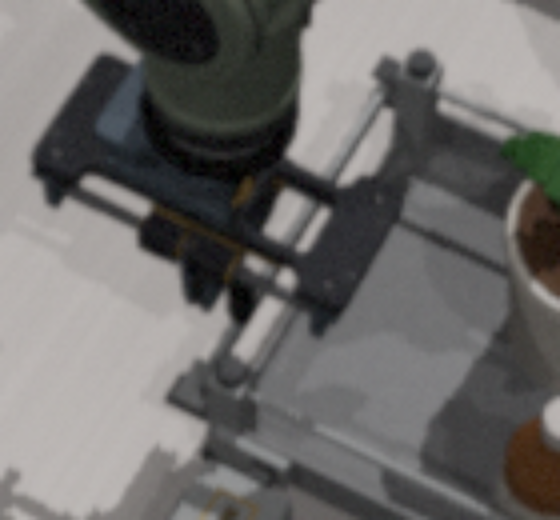

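```bash
python3 -m creep '-1 0 0 0 -0.03 -0.02 1;-1.5 0 0.5 0 -0.03 -0.02 1;-1 0 3 0 0 0 0;0 -3 3 0 0 0 0;0 -3.8 1.5 0 0 0 0;0 -4 0 0 0 0 -1;0 -4 0 0 0 0 -1;0 -4 0 0 0 0 -1;0 -4 0 0 0 0 -1;0 -4 0 0 0 0 -1;0 -4 0 0 0 0 -1'
python3 - <<'E'
from h import *
from workcell import vision,monitor
S=vision.grab_frame("scene");T=vision.grab_frame("top");W=vision.grab_frame("wrist")
cv2.imwrite("pics/f_s.png",cv2.resize(S["img"][180:330,260:400,::-1],None,fx=4,fy=4))
cv2.imwrite("pics/f_t.png",cv2.resize(T["img"][190:290,240:400,::-1],None,fx=5,fy=5))
cv2.imwrite("pics/f_w.png",W["img"][:,:,::-1])
E
```

```text
time_s: 6.13
ee_pos: [558.5, -307.4, 185.2]
ee_rot: [-179.4, -1.1, 0.7]
force: [0.0, 0.2, 0.7]
gripper_width: 57.8
```

View pics/f_s.png

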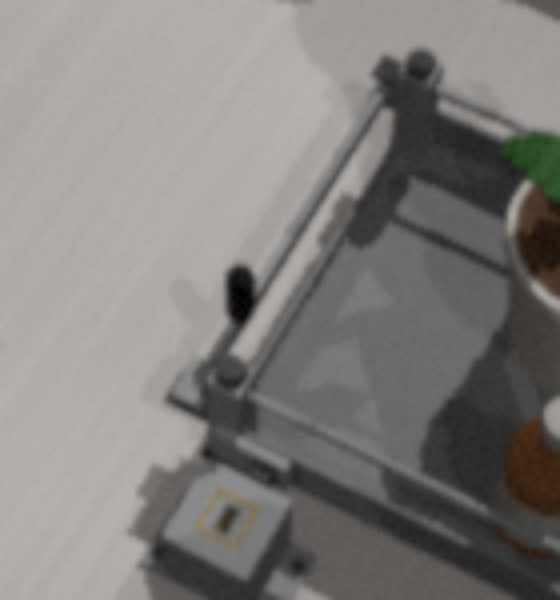

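View pics/f_t.png

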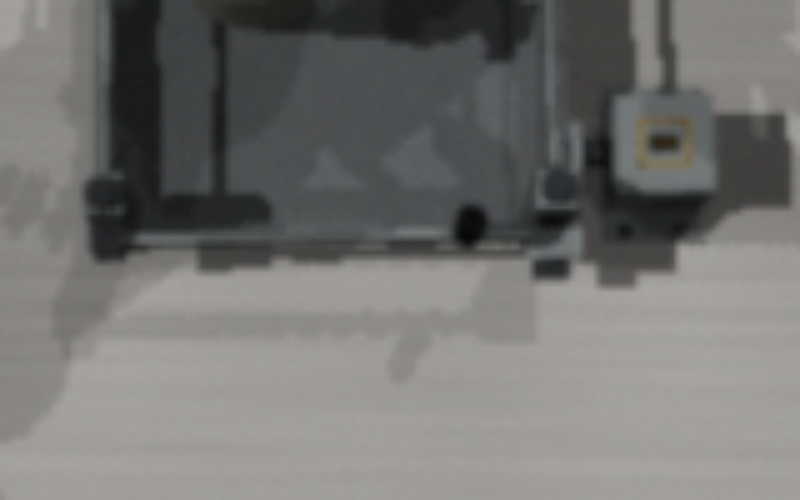

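View pics/f_w.png

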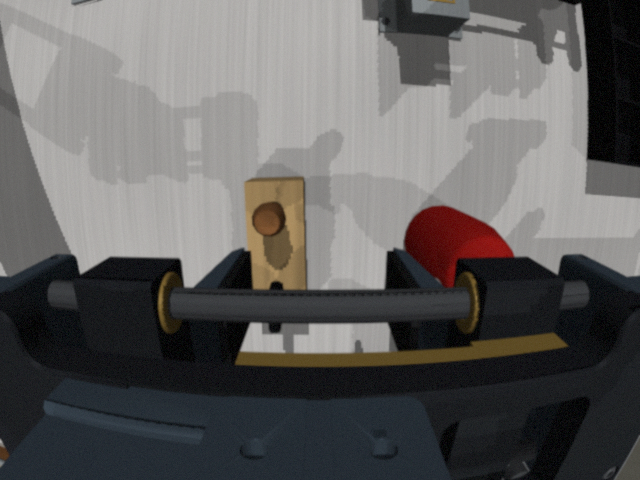

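```bash
python3 -m creep '-2 0 3 0 0 0 -1;-2 -1.5 2 0 0 0 -1;0 -4 0 0 0.01 0 -1;0 -4 0 0 0.01 0 -1;0 -2 0 0 0 0 -1;0 0 0 0 0 0 -1'
python3 - <<'E'
from h import *
from workcell import vision,monitor,models
T=vision.grab_frame("top");W=vision.grab_frame("wrist")
print("knob",onz(T,(333.8,233),123))
for q in ["key","key_bow","dibber","block","lock_face","mister"]:
    print(q,[( [round(v,1) for v in x["at"]],round(x["confidence"],2)) for x in models.mark_of("wrist",q)[:2]])
np.save("W1.npy",W,allow_pickle=True)
cv2.imwrite("pics/g_w.png",W["img"][:,:,::-1])
E
```

```text
time_s: 6.78
ee_pos: [520.1, -417.5, 237.9]
ee_rot: [-179.1, 0.0, 1.0]
force: [0.4, 0.9, -0.0]
gripper_width: 91.2
knob [610.8690792    1.52105645]
key [([319.2, 175.3], 0.86)]
key_bow []
dibber [([320.5, 102.9], 0.76)]
block [([322.9, 140.6], 0.58)]
lock_face []
mister [([461.1, 140.7], 0.92)]
```

View pics/g_w.png

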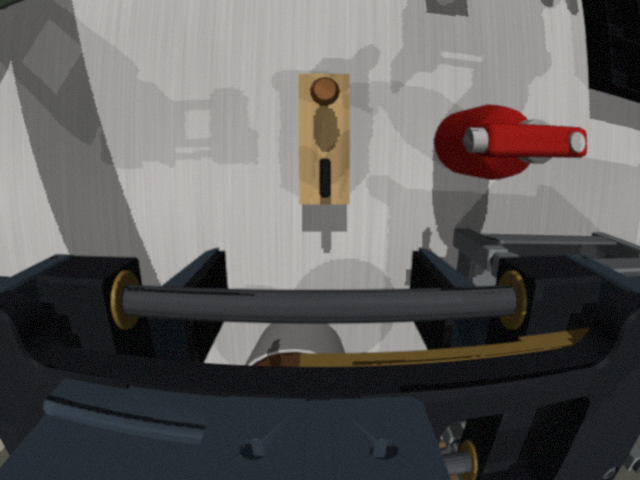

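```bash
python3 - <<'E'
from h import *
W=np.load("W1.npy",allow_pickle=True).item()
cv2.imwrite("pics/g_z.png",cv2.resize(W["img"][60:220,290:500,::-1],None,fx=3.8,fy=3.8,interpolation=cv2.INTER_CUBIC)[:600])
E
```

```text
(no output)
```

View pics/g_z.png

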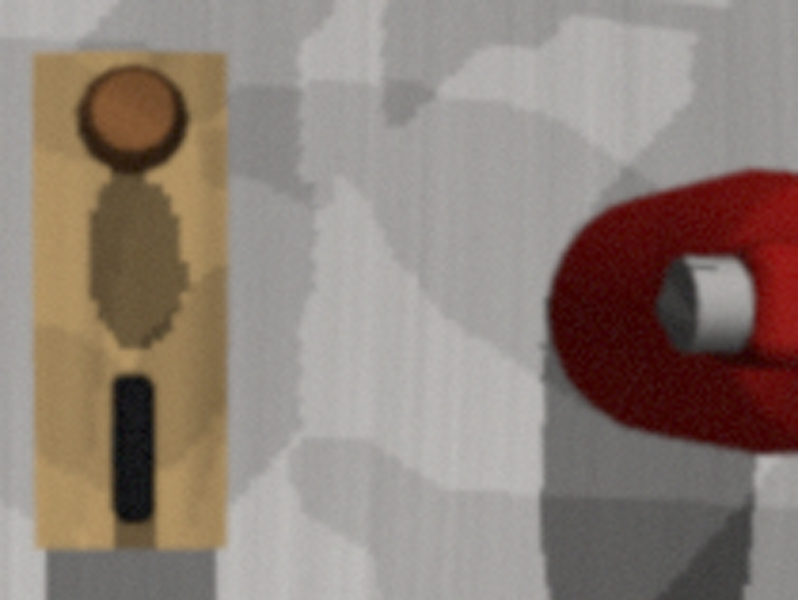

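```bash
python3 - <<'E'
from h import *
from workcell import vision
W=np.load("W1.npy",allow_pickle=True).item()
S=vision.grab_frame("scene");T=vision.grab_frame("top")
R=W["view"][:3,:3];print("cam",-R.T@W["view"][:3,3])
g=lambda a,b:np.array([290+a/3.8,60+b/3.8])
for n,p,z in [("bow",g(133,448),91),("bowT",g(133,374),91),("bowB",g(133,522),91),("b1",g(34,55),45),("b2",g(228,53),45),("b3",g(36,549),45),("b4",g(227,549),45),("noz",g(658,303),180),("noz_up",g(690,255),180),("noz_dn",g(690,353),180)]:
    print(n,onz(W,p,z,True).round(1))
print("tri bow W+T",tri([(W,g(133,448),1),(T,np.array((481.3,271)),0)]))
print("tri nozzle W+T+S",tri([(W,g(690,303),1),(T,np.array((481,227)),0),(S,np.array((225,380)),0)]))
E
```

```text
cam [ 520.27766555 -352.53506374  409.26712155]
bow [ 526.  -374.6]
bowT [ 525.7 -357.8]
bowB [ 526.4 -391.4]
b1 [ 499.5 -275.6]
b2 [ 549.2 -273.8]
b3 [ 502.2 -404.5]
b4 [ 552.  -403.5]
noz [ 612.8 -340.1]
noz_up [ 618.6 -331.3]
noz_dn [ 619.3 -348.1]
tri bow W+T (array([ 526.00354887, -375.57437735,   77.17706731]), np.float64(0.9128246001467346))
tri nozzle W+T+S (array([ 616.99015255, -340.18670671,  184.14435388]), np.float64(1.3172882931672802))
```

```bash
python3 -m creep '0 2 -2 0 0 -0.05 -0.1;0.1 1.8 -3 0 0 -0.05 -0.1;0 0 -3 0 0 0 -0.1;0 0 -2.5 0 0 0 -0.1;0 0 -0.5 0 0 0 -0.1;0 0 0 0 0 0 -0.1;0 0 0 0 0 0 -0.1'; python3 - <<'E'
from h import *
from workcell import vision
W=vision.grab_frame("wrist");cv2.imwrite("pics/i_w.png",W["img"][:,:,::-1])
E
```

```text
time_s: 7.87
ee_pos: [521.7, -373.8, 128.0]
ee_rot: [-179.3, -0.3, -4.8]
force: [-0.0, -0.6, 0.4]
gripper_width: 50.6
```

View pics/i_w.png

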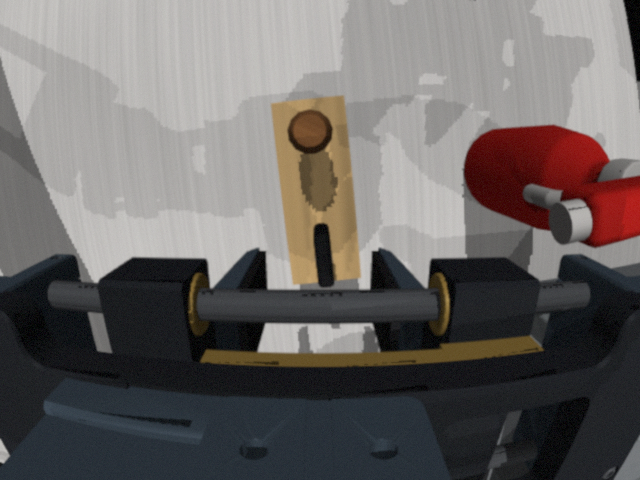

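```bash
python3 -m creep '0 -0.5 0 0 0 0 -0.1;0 -0.1 -1.5 0 0 0 -0.1;0 0 -1.5 0 0 0 -0.1;0 0 -1 0 0 0 -0.1'
```

```text
time_s: 8.25
ee_pos: [527.2, -386.2, 97.4]
ee_rot: [-179.9, -1.3, -4.8]
force: [0.6, 1.1, 0.3]
gripper_width: 50.1
```

```bash
python3 -m creep '-0.1 0.4 0 0 0.01 0 -0.1;0 0 0 0 0 0 -0.1'; python3 -m creep '0 0 -1 0 0 0 -0.1;0 0 -1 0 0 0 -0.1;0 0 0 0 0 0 -0.1'
```

```text
time_s: 8.42
ee_pos: [525.9, -382.9, 97.4]
ee_rot: [-180.0, -0.6, -4.9]
force: [0.2, -0.6, -0.4]
gripper_width: 50.1
time_s: 8.67
ee_pos: [527.4, -383.9, 78.5]
ee_rot: [179.8, -0.9, -4.9]
force: [-0.4, 0.1, 0.6]
gripper_width: 50.2
```

```bash
python3 -m creep '-0.1 0.2 -1 0 0.01 0 -0.1;-0.1 0.2 -1.1 0 0 0 -0.1;0 0 0 0 0 0 -0.1'; python3 - <<'E'
from h import *
from workcell import vision
W=vision.grab_frame("wrist");cv2.imwrite("pics/j_w.png",W["img"][:,:,::-1])
S=vision.grab_frame("scene");cv2.imwrite("pics/j_s.png",cv2.resize(S["img"][290:440,120:320,::-1],None,fx=4,fy=4))
E
```

```text
time_s: 8.92
ee_pos: [525.4, -379.8, 56.0]
ee_rot: [179.8, -0.3, -4.9]
force: [0.7, 0.3, 0.2]
gripper_width: 50.5
```

View pics/j_w.png

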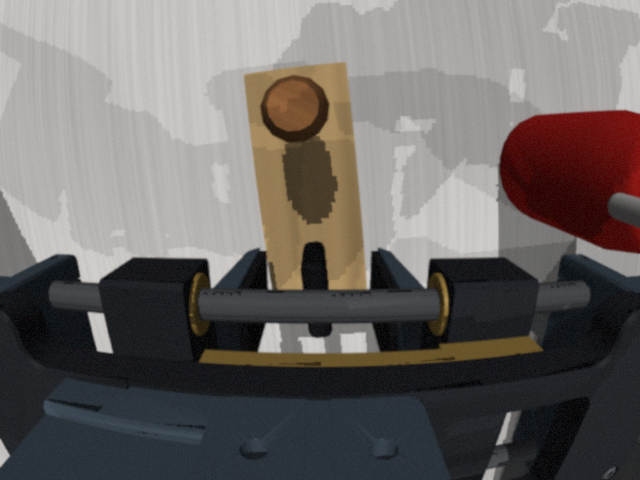

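View pics/j_s.png

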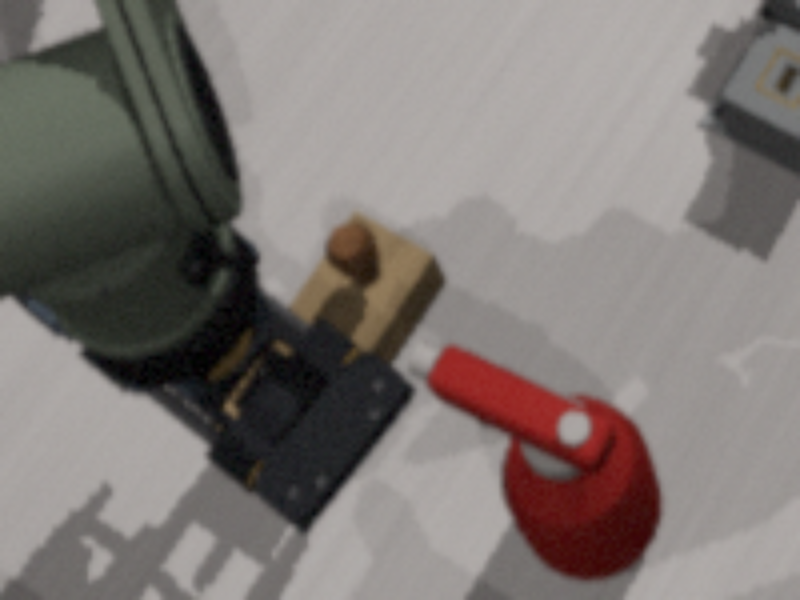

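```bash
python3 -m creep '0 0 0 0 0 0 1;0 0 0 0 0 0 1;0 0 0 0 0 0 1;0 0 0 0 0 0 1;0 0 0 0 0 0 1;0 0 0 0 0 0 1' 45
```

```text
time_s: 9.52
ee_pos: [527.9, -381.9, 60.2]
ee_rot: [179.5, -0.6, -4.9]
force: [0.6, -0.1, 0.4]
gripper_width: 12.8
```

```bash
python3 -m creep '-0.1 0.1 -0.2 0 0 0 1;0 0 -0.1 0 0 0 1;0 0 0 0 0 0 1;0 0 0 0 0 0 1'
```

```text
time_s: 9.85
ee_pos: [524.7, -381.8, 60.2]
ee_rot: [179.4, -0.5, -4.8]
force: [-0.4, 0.2, -0.7]
gripper_width: 9.7
```

```bash
python3 -m creep '0 0 1 0 0 0 1;0 0 2 0 0 0 1;0 0 2.5 0 0 0 1;0 0 3 0 0 0 1;0 0 3 0 0 0 1;0 0 3 0 0 0 1;0 0 0 0 0 0 1'; python3 - <<'E'
from h import *
from workcell import vision
W=vision.grab_frame("wrist");cv2.imwrite("pics/k_w.png",W["img"][:,:,::-1])
S=vision.grab_frame("scene");cv2.imwrite("pics/k_s.png",cv2.resize(S["img"][270:440,120:320,::-1],None,fx=3.5,fy=3.5))
E
```

```text
time_s: 10.43
ee_pos: [524.5, -380.5, 211.4]
ee_rot: [179.5, -0.4, -4.8]
force: [0.2, -0.9, 0.3]
gripper_width: 9.9
```

View pics/k_w.png

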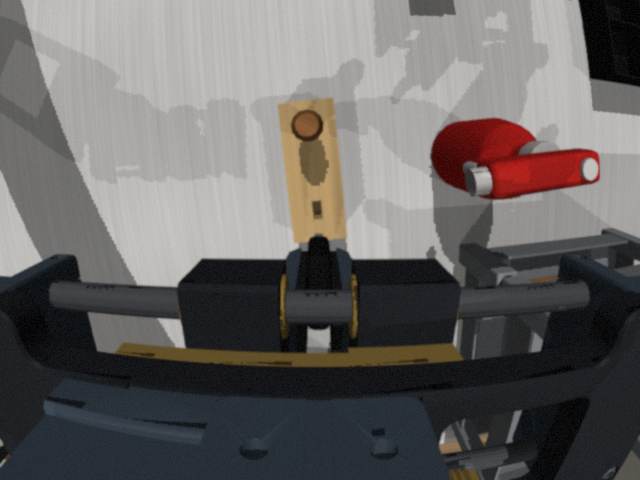

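View pics/k_s.png

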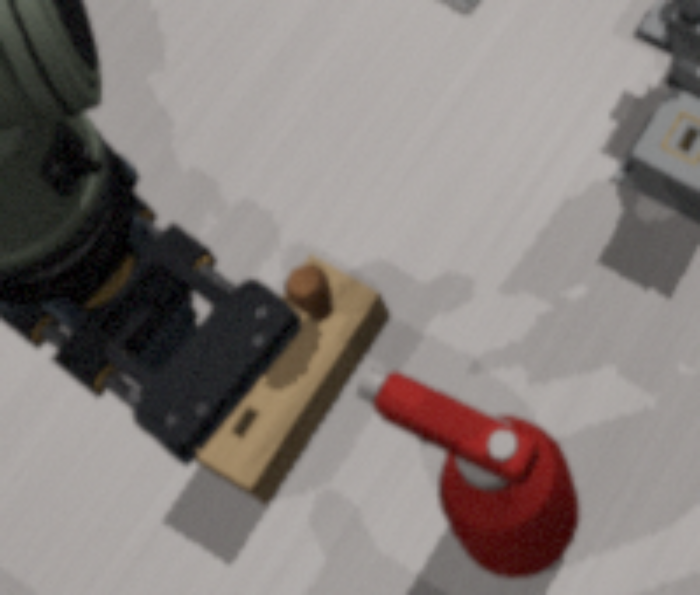

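```bash
python3 -m creep '0 4 0 0 0 0.02 1;0 4 0 0 0 0.02 1;0.5 4 0 0 0 0.02 1;2.5 3 0 0 0 0.02 1;3.5 2 0 0 0 0.02 1;3.5 2 0 0 0 0.01 1;2 1 0 0 0 0 1;0 0 0 0 0 0 1;0 0 0 0 0 0 1'; python3 - <<'E'
from h import *
from workcell import vision
W=vision.grab_frame("wrist");cv2.imwrite("pics/l_w.png",W["img"][:,:,::-1]);np.save("W2.npy",W,allow_pickle=True)
E
```

```text
time_s: 11.28
ee_pos: [636.9, -167.1, 191.1]
ee_rot: [-179.7, 1.5, 1.6]
force: [-1.0, -0.8, -1.6]
gripper_width: 9.8
```

View pics/l_w.png

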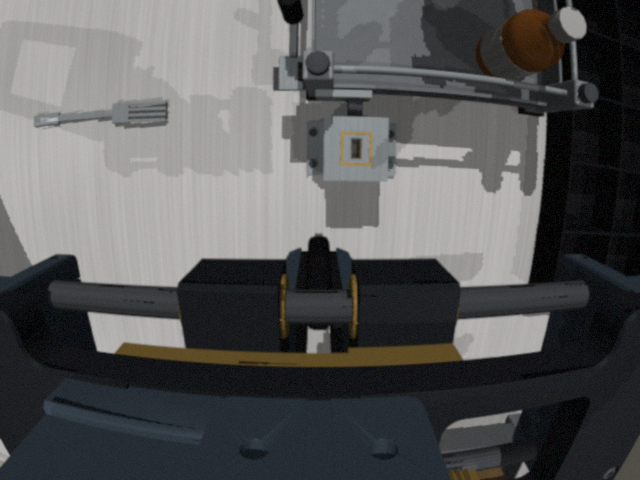

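```bash
python3 - <<'E'
from h import *
W=np.load("W2.npy",allow_pickle=True).item()
b=W["img"][100:200,295:415,::-1]; cv2.imwrite("pics/l1.png",cv2.resize(b,None,fx=6,fy=6,interpolation=cv2.INTER_CUBIC))
b=W["img"][225:345,270:370,::-1]; cv2.imwrite("pics/l2.png",cv2.convertScaleAbs(cv2.resize(b,None,fx=5,fy=5,interpolation=cv2.INTER_CUBIC),alpha=2.5))
E
```

```text
(no output)
```

View pics/l1.png

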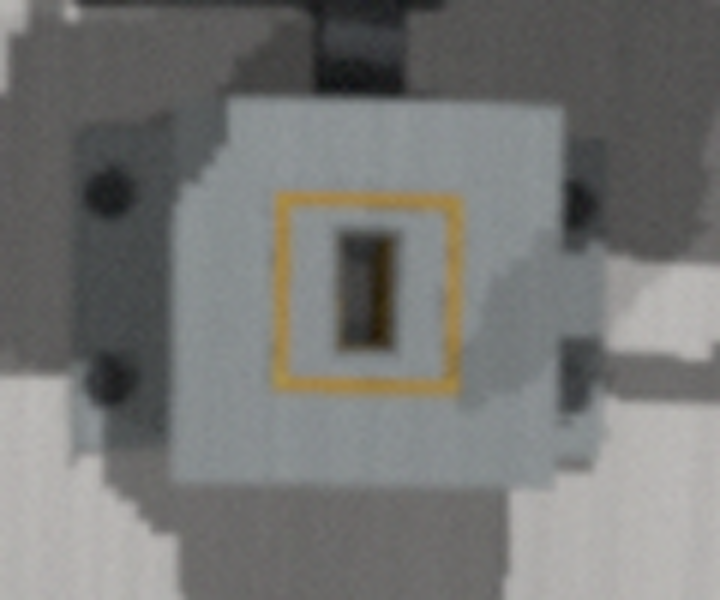

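View pics/l2.png

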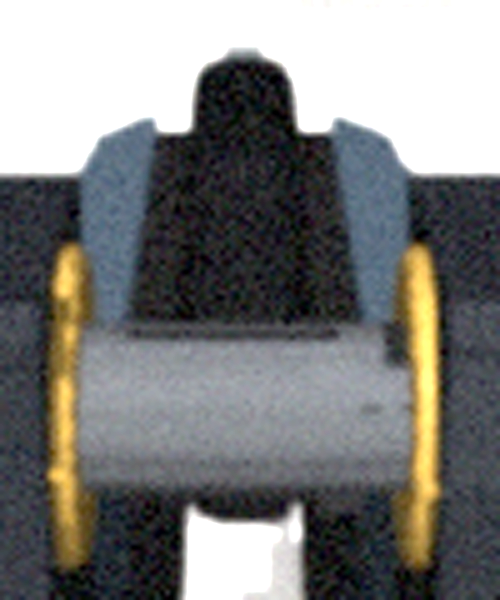

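```bash
python3 - <<'E'
from h import *
W=np.load("W2.npy",allow_pickle=True).item()
tcp=np.array([636.9,-167.1,191.1])
from workcell import monitor
print(monitor.state()["ee_pos"],monitor.state()["ee_rot"])
print("lock",onz(W,(356.3,148.5),62,True))
f=lambda a,b:(295+a/6,100+b/6)
for p in [(230,98),(565,105),(172,485),(552,486)]: print("corner",onz(W,f(*p),62,True))
for p in [(280,200),(462,200),(280,390),(456,388)]: print("sq",onz(W,f(*p),62,True))
print("bow -y top end rel tcp",onz(W,(319,328.6),tcp[2]+30.8,True)-tcp[:2])
print("bow +y bottom end rel",onz(W,(319,236.6),tcp[2]-5,True)-tcp[:2],onz(W,(319,236.6),tcp[2]+30,True)-tcp[:2])
# project hypothetical bow corners for offset d
for d in (5,7,9):
    for z in (30.8,-5.2): print(d,z,proj(W,[tcp+[0,d+17,z],tcp+[0,d-17,z]],True).round(1).tolist())
    print("tip",proj(W,[tcp+[0,d+3,-55],tcp+[0,d-3,-55]],True).round(1).tolist())
E
```

```text
[ 636.56326829 -167.22570595  190.74575102] [-179.68244745    1.47983056    1.55315608]
lock [ 663.15093716 -101.66864823]
corner [643.97922492 -76.41991797]
corner [688.81500514 -75.10691045]
corner [ 637.83327247 -128.76917536]
corner [ 689.27784067 -126.83542423]
sq [651.03195238 -89.92511282]
sq [675.33775107 -88.80578081]
sq [ 651.8858853  -115.45310841]
sq [ 675.5363534 -114.1837037]
bow -y top end rel tcp [ 2.40503905 -8.76990155]
bow +y bottom end rel [ 0.63403525 22.32574288] [ 1.23547599 30.89787381]
5 30.8 [[315.2, 258.9], [313.1, 335.0]]
5 -5.2 [[317.7, 237.1], [315.8, 301.3]]
tip [[319.3, 239.8], [319.0, 249.1]]
7 30.8 [[315.3, 254.1], [313.2, 330.9]]
7 -5.2 [[317.8, 233.1], [315.9, 297.8]]
tip [[319.4, 236.7], [319.1, 246.0]]
9 30.8 [[315.4, 249.2], [313.3, 326.8]]
9 -5.2 [[317.9, 229.1], [316.0, 294.2]]
tip [[319.4, 233.6], [319.2, 242.9]]
```

```bash
python3 -m creep '0.8 1.8 -1 0 -0.01 0 1;0.8 1.8 -1.5 0 -0.01 0 1;0.7 1.3 -1.5 0 -0.005 0 1;0.3 0.6 -1 0 0 0 1;0 0 0 0 0 0 1;0 0 0 0 0 0 1'; python3 - <<'E'
from h import *
from workcell import vision,monitor
print(monitor.state()["ee_pos"],monitor.state()["ee_rot"])
W=vision.grab_frame("wrist");cv2.imwrite("pics/m_w.png",W["img"][:,:,::-1]);np.save("W3.npy",W,allow_pickle=True)
S=vision.grab_frame("scene");cv2.imwrite("pics/m_s.png",cv2.resize(S["img"][230:350,260:400,::-1],None,fx=5,fy=5,interpolation=cv2.INTER_CUBIC))
T=vision.grab_frame("top");cv2.imwrite("pics/m_t.png",cv2.resize(T["img"][170:270,320:440,::-1],None,fx=5,fy=5,interpolation=cv2.INTER_CUBIC))
E
```

```text
time_s: 11.83
ee_pos: [655.5, -117.1, 136.5]
ee_rot: [-179.8, 0.5, 1.1]
force: [-0.0, -0.6, -0.3]
gripper_width: 9.5
[ 655.47939342 -117.06885766  136.45664482] [-179.80879876    0.52869842    1.06735864]
```

View pics/m_s.png

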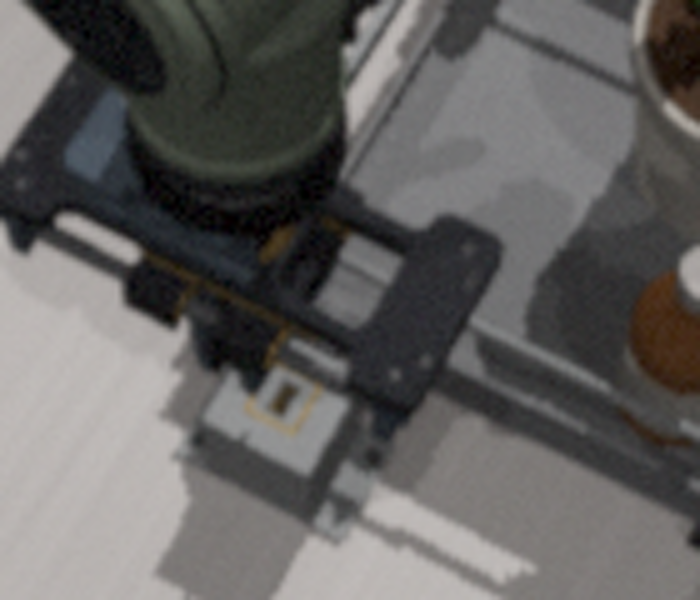

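View pics/m_w.png

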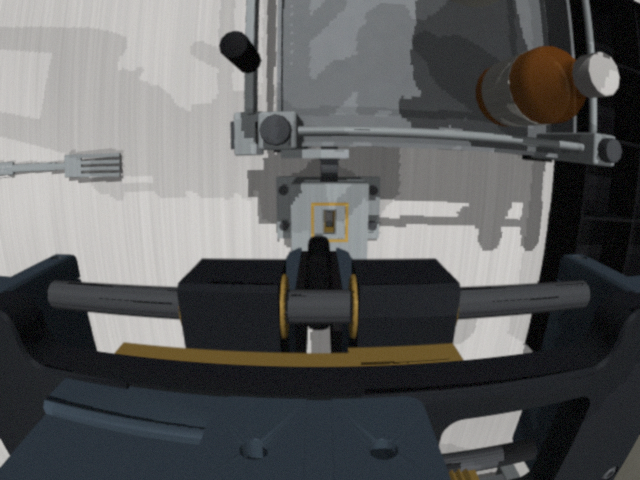

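View pics/m_t.png

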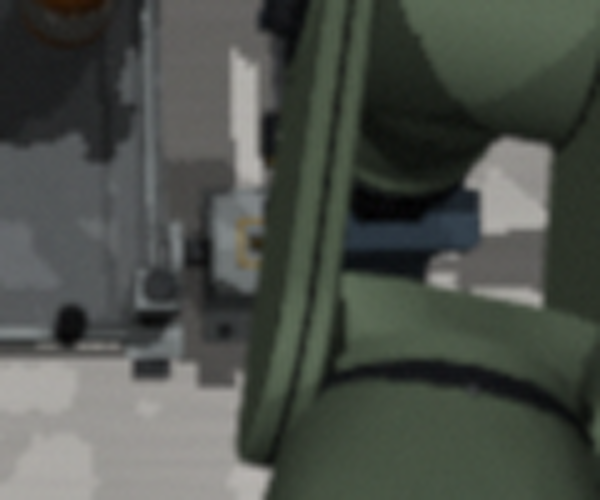

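```bash
python3 - <<'E'
from h import *
W=np.load("W3.npy",allow_pickle=True).item()
b=W["img"][170:270,270:390,::-1]; cv2.imwrite("pics/m1.png",cv2.convertScaleAbs(cv2.resize(b,None,fx=6,fy=6,interpolation=cv2.INTER_CUBIC),alpha=1.5))
E
```

```text
(no output)
```

View pics/m1.png

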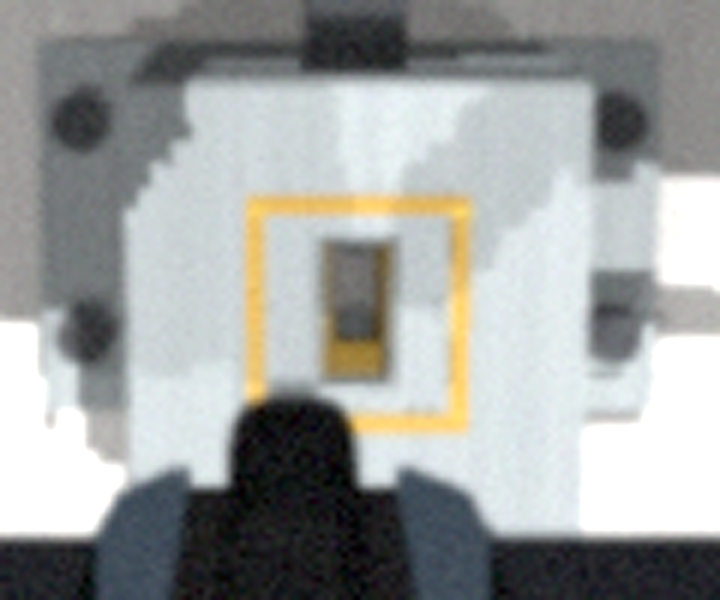

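```bash
python3 - <<'E'
from h import *
W=np.load("W3.npy",allow_pickle=True).item()
t=np.array([655.5,-117.1,136.5])
L=onz(W,(329.7,221.8),62,True);print("lock",L)
f=lambda a,b:(270+a/6,170+b/6)
for p in [(256,206),(460,206),(252,420),(460,424)]: print("sq",onz(W,f(*p),62,True))
for p in [(190,82),(592,82)]: print("c",onz(W,f(*p),62,True))
for z in (81.3,89.3): print("tip edge",onz(W,(318.8,234.5),z,True)-t[:2])
print("bow edge lower",onz(W,f(293,400),t[2]-5,True)-t[:2])
E
```

```text
lock [ 663.17606992 -101.42280086]
sq [651.52753325 -89.78057622]
sq [674.2008223  -89.27286203]
sq [ 651.46755765 -114.31074275]
sq [ 675.08691447 -114.27473099]
c [644.0206881  -76.06178733]
c [688.41965843 -74.98230315]
tip edge [ 0.58994753 11.37109291]
tip edge [ 0.61968458 13.29192324]
bow edge lower [ 0.81394092 22.34164105]
```

```bash
python3 -m creep '0.3 0.4 -0.2 0 -0.005 0.005 1;0.3 0.4 -0.3 0 -0.005 0 1;0 0 0 0 0 0 1;0 0 0 0 0 0 1'
```

```text
time_s: 12.32
ee_pos: [663.8, -111.0, 135.0]
ee_rot: [-179.9, -0.5, 1.2]
force: [1.0, -0.7, -0.5]
gripper_width: 9.4
```

```bash
python3 -m creep '-0.1 0.2 -0.8 0 0.005 0.003 1;0 0.1 -0.5 0 0 0 1;0 0 0 0 0 0 1'; python3 - <<'E'
from h import *
from workcell import vision,monitor
W=vision.grab_frame("wrist");b=W["img"][170:270,270:390,::-1]; cv2.imwrite("pics/n_w.png",cv2.convertScaleAbs(cv2.resize(b,None,fx=6,fy=6,interpolation=cv2.INTER_CUBIC),alpha=1.5))
S=vision.grab_frame("scene");cv2.imwrite("pics/n_s.png",cv2.resize(S["img"][260:340,270:380,::-1],None,fx=7,fy=7,interpolation=cv2.INTER_CUBIC))
E
```

```text
time_s: 12.57
ee_pos: [663.0, -107.8, 121.4]
ee_rot: [-179.9, -0.3, 1.4]
force: [0.4, 0.4, -0.3]
gripper_width: 9.7
```

View pics/n_w.png

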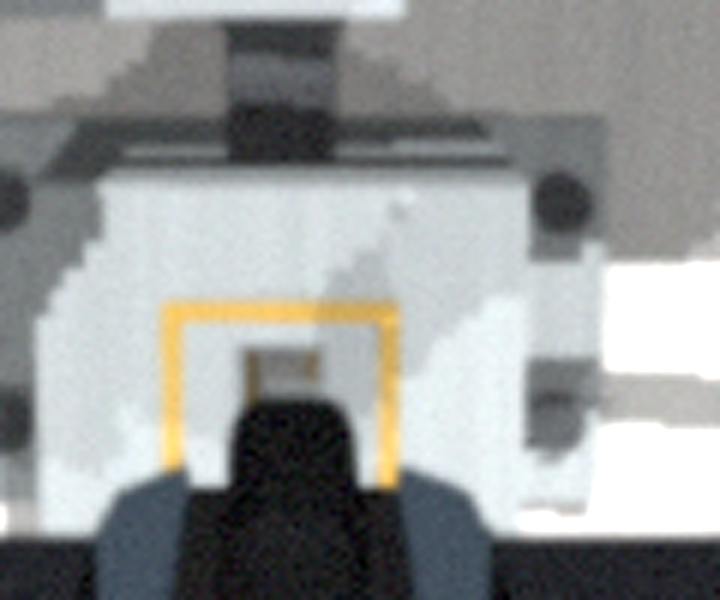

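View pics/n_s.png

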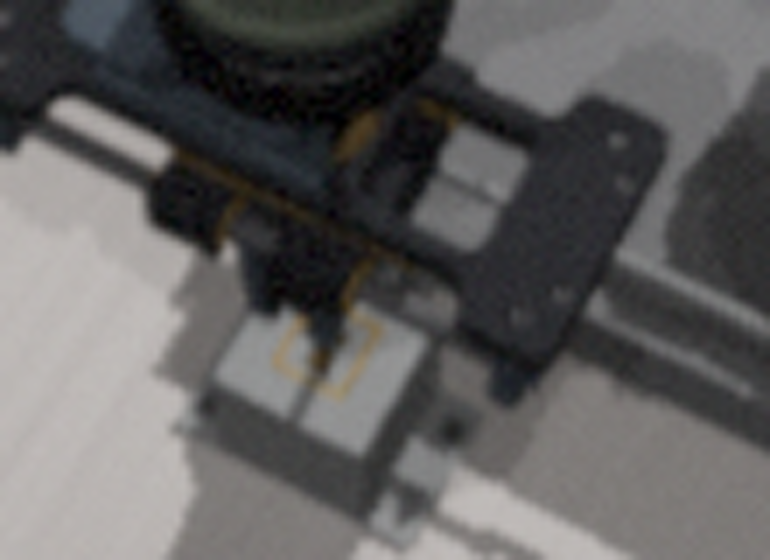

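```bash
python3 -m creep '-0.1 -0.05 -0.4 0 0.003 0 1;0 0 -0.4 0 0 0 1;0 0 -0.4 0 0 0 1;0 0 0 0 0 0 1'
```

```text
time_s: 13.0
ee_pos: [662.4, -108.7, 109.1]
ee_rot: [-180.0, -0.2, 1.4]
force: [0.0, 0.0, -0.2]
gripper_width: 9.6
```

```bash
python3 - <<'E'
from h import *
from workcell import vision,monitor
W=vision.grab_frame("wrist");b=W["img"][170:270,270:390,::-1]; cv2.imwrite("pics/o_w.png",cv2.convertScaleAbs(cv2.resize(b,None,fx=6,fy=6,interpolation=cv2.INTER_CUBIC),alpha=1.5))
S=vision.grab_frame("scene");cv2.imwrite("pics/o_s.png",cv2.resize(S["img"][260:340,270:380,::-1],None,fx=7,fy=7,interpolation=cv2.INTER_CUBIC))
E
```

```text
(no output)
```

View pics/o_s.png

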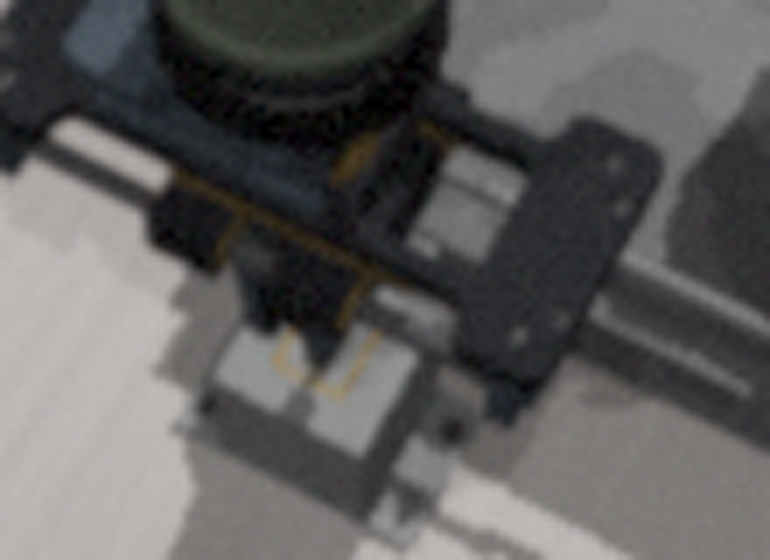

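```bash
python3 -m creep '0 0 -0.4 0 0 0.03 1;0 0 -0.5 0 0 -0.06 1;0 0 -0.5 0 0 0.06 1;0 0 -0.5 0 0 -0.06 1;0 0 -0.5 0 0 0.03 1' 50
```

```text
time_s: 13.52
ee_pos: [662.8, -109.7, 90.4]
ee_rot: [179.9, -0.3, 1.4]
force: [-3.7, 2.2, 11.7]
gripper_width: 9.8
```

```bash
python3 -m creep '-0.05 0.05 -0.5 0 0 0.03 1;-0.03 0.05 -0.5 0 0 -0.06 1;0 0 -0.5 0 0 0.06 1;0 0 -0.5 0 0 -0.06 1;0 0 -0.4 0 0 0.03 1'
```

```text
time_s: 13.93
ee_pos: [662.4, -109.4, 81.3]
ee_rot: [179.8, -0.8, 1.4]
force: [-2.6, 0.4, 4.7]
gripper_width: 9.7
```

```bash
python3 -m creep '-0.05 0 -0.3 0 0.003 0.03 1;0 0 -0.4 0 0 -0.06 1;0 0 -0.4 0 0 0.03 1;0 0 -0.4 0 0 0 1'
```

```text
time_s: 14.27
ee_pos: [662.4, -109.3, 76.5]
ee_rot: [179.8, -0.9, 1.4]
force: [-8.1, 0.9, 27.4]
gripper_width: 9.8
```

```bash
python3 -m creep '-0.05 0 -0.2 0 0.008 0.02 1;-0.02 0 -0.2 0 0 -0.02 1'; python3 - <<'E'
from h import *
from workcell import vision,monitor
W=vision.grab_frame("wrist");b=W["img"][170:270,270:390,::-1]; cv2.imwrite("pics/p_w.png",cv2.convertScaleAbs(cv2.resize(b,None,fx=6,fy=6,interpolation=cv2.INTER_CUBIC),alpha=1.5))
S=vision.grab_frame("scene");cv2.imwrite("pics/p_s.png",cv2.resize(S["img"][260:340,270:380,::-1],None,fx=7,fy=7,interpolation=cv2.INTER_CUBIC))
E
```

```text
time_s: 14.43
ee_pos: [662.5, -109.3, 76.6]
ee_rot: [179.8, -0.7, 1.4]
force: [-3.8, 0.8, 7.3]
gripper_width: 9.6
```

View pics/p_s.png

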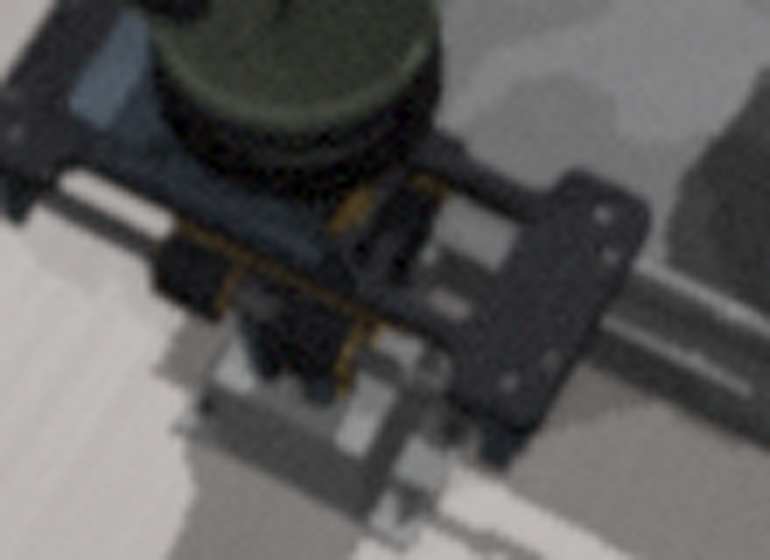

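View pics/p_w.png

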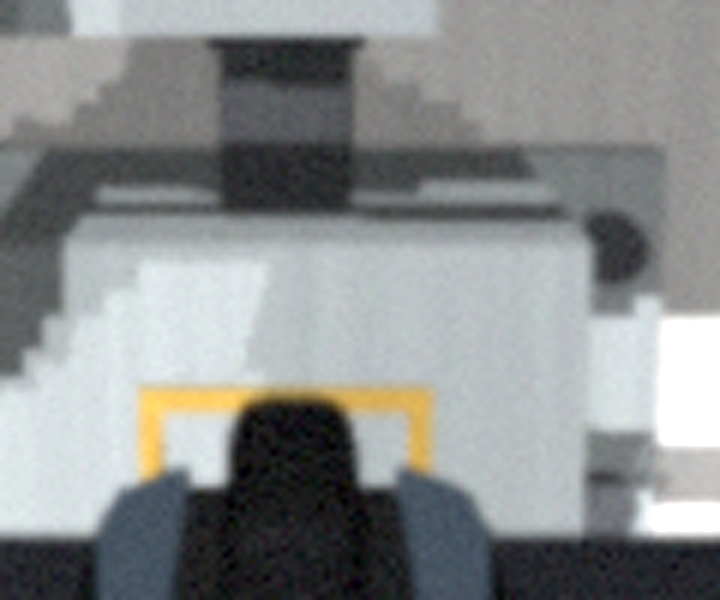

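```bash
python3 -m creep '-0.07 0.01 -0.1 0 0 -0.11 1;-0.07 0.02 -0.1 0 0 -0.11 1;-0.07 0.02 -0.1 0 0 -0.11 1;-0.06 0.03 -0.1 0 0 -0.11 1;-0.06 0.04 -0.1 0 0 -0.11 1;-0.05 0.04 -0.1 0 0 -0.11 1'; python3 -c "
from workcell import monitor;s=monitor.state();print(s['torque'],s['ee_rot'],s['qpos'])"
```

```text
time_s: 15.03
ee_pos: [657.4, -107.6, 76.7]
ee_rot: [179.8, -0.7, -38.4]
force: [-3.1, 1.0, 5.5]
gripper_width: 9.9
[0.17425932 0.59264685 0.11463843] [179.76339247  -0.69622725 -38.43608528] [-10.00952005  32.06215141  87.80718688  -0.62529503  59.63249259
  28.74177421]
```

```bash
python3 -m creep '-0.02 0.04 -0.1 0 0.003 -0.11 1;-0.04 0.05 -0.1 0 0 -0.11 1;-0.04 0.06 -0.1 0 0 -0.11 1;-0.03 0.06 -0.1 0 0 -0.11 1;-0.02 0.06 -0.1 0 0 -0.11 1;-0.01 0.07 -0.1 0 0 -0.11 1'; python3 -c "
from workcell import monitor;s=monitor.state();print(s['torque'],s['ee_rot'])"
```

```text
time_s: 15.53
ee_pos: [655.1, -103.5, 76.7]
ee_rot: [179.7, -0.6, -78.4]
force: [-1.6, -0.2, 5.0]
gripper_width: 9.9
[0.08871586 0.51684086 0.19562014] [179.72086453  -0.59632533 -78.40716056]
```

```bash
python3 -m creep '0 0.06 -0.1 0 0 -0.11 1;0 0.06 -0.1 0 0 -0.11 1;0 0.05 -0.1 0 0 -0.08 1;0 0 -0.1 0 0 -0.06 1'; python3 -c "
from workcell import monitor;s=monitor.state();print(s['torque'],s['ee_rot'])"
```

```text
time_s: 15.87
ee_pos: [655.1, -101.0, 76.6]
ee_rot: [179.8, -0.6, -100.3]
force: [-1.0, 1.3, 5.7]
gripper_width: 9.4
[0.42519688 0.52173942 0.54999616] [ 179.8205913    -0.57573637 -100.28003628]
```

```bash
python3 -m creep '0 -0.05 -0.1 0 0 -0.03 1;0 0 -0.1 0 0 -0.03 1;0 0 -0.1 0 0 -0.03 1;0 0 -0.1 0 0 -0.03 1'; python3 - <<'E'
from h import *
from workcell import vision,monitor
s=monitor.state();print(s['torque'],s['ee_rot'],s['qvel'].round(2))
W=vision.grab_frame("wrist");cv2.imwrite("pics/q_w.png",W["img"][:,:,::-1])
S=vision.grab_frame("scene");cv2.imwrite("pics/q_s.png",S["img"][:,:,::-1])
s=monitor.state();print(s['ee_pos'],s['torque'],s['ee_rot'],s['force'],s["gripper_width"])
E
```

```text
time_s: 16.2
ee_pos: [655.5, -100.3, 76.6]
ee_rot: [180.0, -0.6, -107.2]
force: [-1.6, 1.5, 5.0]
gripper_width: 9.7
[0.37355206 0.55508963 1.14819889] [ 179.95565172   -0.58346335 -107.16884655] [ 0.34 -0.08  0.11 -0.44 -0.1  20.11]
[ 655.50792034 -100.34773811   76.62376911] [0.29653069 0.53329792 1.10463975] [ 179.95679752   -0.58512585 -107.10986818] [-1.10073604  0.34400068  4.41542939] 9.821502771519617
```

View pics/q_s.png

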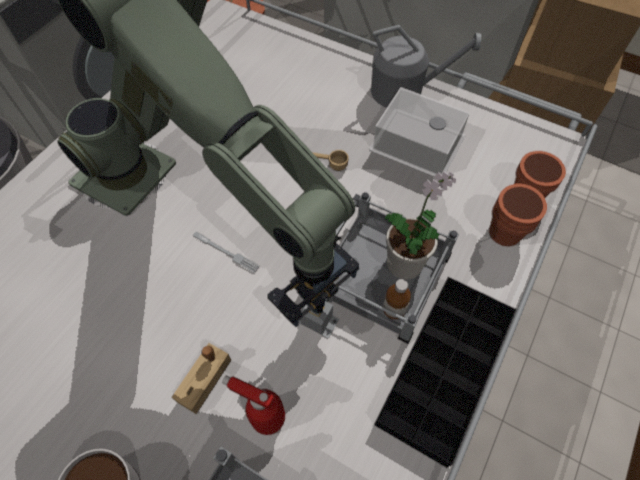

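View pics/q_w.png

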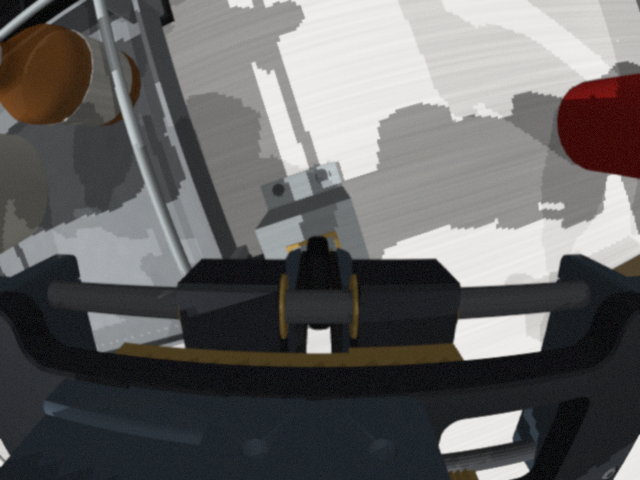

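```bash
python3 -m creep '0 0 -0.1 0 0 0 1;0 0 -0.1 0 0 0 1;0 0 -0.1 0 0 -0.01 1;0 0 -0.1 0 0 -0.01 1'; python3 -c "
from workcell import monitor;s=monitor.state();print(s['torque'],s['ee_rot'],s['qvel'].round(2))"
```

```text
time_s: 16.63
ee_pos: [655.5, -100.2, 76.6]
ee_rot: [-179.9, -0.8, -107.6]
force: [-1.2, 1.1, 5.0]
gripper_width: 10.1
[0.32778123 0.54935578 1.14675254] [-179.91899318   -0.77028009 -107.60055446] [ 0.38 -0.26  0.36 -0.57 -0.2   5.5 ]
```

```bash
python3 -m creep '0 0 -0.1 0 0 0.05 1;0 0 -0.1 0 0 0 1;0 0 -0.1 0 0 0 1;0 0 -0.1 0 0 0 1;0 0 -0.1 0 0 0 1'; python3 -c "
from workcell import monitor,vision
for i in range(3):
  s=monitor.state();print(s['torque'],s['ee_pos'],s['ee_rot'],s['qvel'].round(2),s['force'],s['gripper_width']);vision.grab_frame('wrist')"
```

```text
time_s: 17.05
ee_pos: [655.4, -100.3, 76.6]
ee_rot: [-179.8, -0.9, -104.1]
force: [-2.4, 0.6, 5.8]
gripper_width: 9.6
[0.22627636 0.66303893 0.68399995] [ 655.43490341 -100.30411299   76.62568564] [-179.79008193   -0.94793419 -104.10370967] [ 0.22 -0.1   0.27 -0.39 -0.46 -0.65] [-2.36276368  0.55076453  5.84560656] 9.618046848258382
[0.23203919 0.6324404  0.68733863] [ 655.44384807 -100.27056185   76.62950292] [-179.78833895   -0.94937397 -104.09677881] [-0.05  0.05 -0.08 -0.   -0.01  0.07] [-2.00697339 -0.05007344  4.82105742] 9.68319577372634
[0.26141159 0.55371382 0.73621921] [ 655.41576619 -100.32390689   76.61888143] [-179.79283433   -0.948701   -104.10819581] [ 0.02 -0.01 -0.04  0.1   0.06 -0.07] [-1.5218611   0.06531528  4.5552126 ] 9.570687887839123
```

```bash
python3 - <<'E'
from workcell import vision
import cv2
T=vision.grab_frame("top");cv2.imwrite("pics/r_t.png",T["img"][:,:,::-1])
E
```

```text
(no output)
```

View pics/r_t.png

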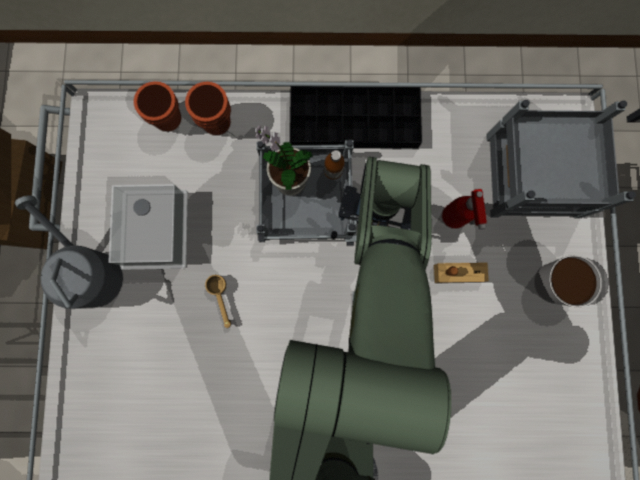

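The bar still lies across the tier's front, with the knob at about (334,233). The other things stand where they did, and the key is held against the stop, so I'm handing in.

```bash
python3 -c "
from workcell import job;print(job.job_done())"
```

```text
the job is handed in; nothing more can be done
None
```

The keeper bar is shut, and the key is home in the lock, turned clockwise to its stop and still gripped. I handed the job in at about 17 s; no verdict was reported.

- **Keeper bar:** I pushed the knob until it stopped moving at about 20 N, against the catch's roughly 10 N. The knob measured x = 610.9 mm; 610.6 mm was expected for shut. In the last top picture the bar still lies across the tier's front. I could not read the joint angle itself.
- **Key home:** The tool came to rest at 76.6 mm, where about 77 mm was expected with the shoulder on the lock's face. Pushing down (up to 27 N) moved it no further. At the end the push was about 5 N.
- **Quarter turn:** The tool turned about 105° clockwise: the quarter turn, the key's 6° of play, and some twist in the grip. A steady 0.7 N m at rest, against the lock spring's 0.14 N m at the stop, shows the key held against its stop. I over-twisted briefly to 1.15 N m and then backed off.
- **Grip:** The jaws hold the 10 mm bow at about 9.7 mm, with the force set to 50 N.
- **Everything else:** I saw nothing moved. The gripper passed close to the mister's nozzle when taking the key, but without contact. The last top picture shows the mister, dibber, dome, scoop, pot and bottle in place; the arm hid the fork, which stood in place in the scene picture about a second earlier.
- **Measurements that disagreed:** The cameras differed by about 2 mm on the lock's position and 1 to 3 mm on how the key sat in the grip. The key went in without jamming.

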